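# Click the battery module's cover shut

## Task

The cover lies on the battery module, but its four orange rim sections still stand up: press each one down with a fingertip, going round the rim, until it clicks shut and lies flush with the grey panel. Press firmly but do not ram the cover, do not pick anything up, and leave everything else on the table where it is; finish with the hand clear.

Things in the scene. Friction and masses are not known exactly. Their poses are not given: they have to be found in the camera images.
- module: Battery module of six blue cells, 160 (x) x 188 (y) mm, fixed to the table in a nest plate (225 x 250 x 10 mm). Its cover on top, 172 x 200 mm, has a fixed grey middle panel (100 x 128 mm) and fixed grey corners, top face 122 mm above the table, and four orange snap-fit rim sections, one on each side. Origin: centre of the underside, on the table; x, y along its sides, z up.
- cover_mid (a point): Centre of the top face of the grey middle panel, 122 mm above the table.
- press_front (a point): Press spot (white patch, 12 x 30 mm) at mid-length on top of the orange section on the module's -x side, 124 mm long along the module's y. It is 27 mm from the hinge, 9 mm from the free outer edge, moves with the section, and lies 122 mm above the table when shut. Its x axis points towards the cover's middle.
- sec_front (a joint): Angle of that section about its hinge along the grey panel, rad: 0 shut and flush, 0.15 to 0.26 raised at the start (spot 4 to 7 mm up). 36 mm from hinge to edge, 4 mm thick. Stays where left; pressing at the spot takes up to 9 N, less as it goes down; below about 0.08 it clicks shut by itself and stays, on a hard stop. Nearer the hinge needs far more force.
- press_back (a point): Press spot (white patch, 12 x 30 mm) at mid-length on top of the orange section on the module's +x side, 124 mm long along the module's y. It is 27 mm from the hinge, 9 mm from the free outer edge, moves with the section, and lies 122 mm above the table when shut. Its x axis points towards the cover's middle.
- sec_back (a joint): Angle of that section about its hinge along the grey panel, rad: 0 shut and flush, 0.15 to 0.26 raised at the start (spot 4 to 7 mm up). 36 mm from hinge to edge, 4 mm thick. Stays where left; pressing at the spot takes up to 9 N, less as it goes down; below about 0.08 it clicks shut by itself and stays, on a hard stop. Nearer the hinge needs far more force.
- press_left (a point): Press spot (white patch, 12 x 30 mm) at mid-length on top of the orange section on the module's +y side, 96 mm long along the module's x. It is 27 mm from the hinge, 9 mm from the free outer edge, moves with the section, and lies 122 mm above the table when shut. Its x axis points towards the cover's middle.
- sec_left (a joint): Angle of that section about its hinge along the grey panel, rad: 0 shut and flush, 0.15 to 0.26 raised at the start (spot 4 to 7 mm up). 36 mm from hinge to edge, 4 mm thick. Stays where left; pressing at the spot takes up to 9 N, less as it goes down; below about 0.08 it clicks shut by itself and stays, on a hard stop. Nearer the hinge needs far more force.
- press_right (a point): Press spot (white patch, 12 x 30 mm) at mid-length on top of the orange section on the module's -y side, 96 mm long along the module's x. It is 27 mm from the hinge, 9 mm from the free outer edge, moves with the section, and lies 122 mm above the table when shut. Its x axis points towards the cover's middle.
- sec_right (a joint): Angle of that section about its hinge along the grey panel, rad: 0 shut and flush, 0.15 to 0.26 raised at the start (spot 4 to 7 mm up). 36 mm from hinge to edge, 4 mm thick. Stays where left; pressing at the spot takes up to 9 N, less as it goes down; below about 0.08 it clicks shut by itself and stays, on a hard stop. Nearer the hinge needs far more force.
- jar: Bystander: jar with white cap, 52 mm across, 62 mm tall, upright beside the module (+y side). Origin: centre of underside.
- busbar: Bystander: loose flat copper bar, 75 x 22 x 6 mm, beside the module (-y side). Origin: centre of underside.
- tape: Bystander: yellow ring of tape, 90 mm across, 24 mm tall, lying flat beside the module (+x side). Origin: centre of underside.
- cell_a: Bystander: loose blue cell standing upright, 148 x 40 x 98 mm tall. Origin: centre of underside.
- cell_b: Bystander: another such cell, 148 x 40 x 98 mm. Origin: centre of underside.
- meter: Bystander: yellow hand meter lying flat, 150 x 78 x 34 mm. Origin: centre of underside.
- driver: Bystander: screwdriver with red handle, lying flat. Origin: on its underside.

How it is judged:
By the outcome, as a careful person would: the job done as asked, in the order asked, and still so for the second after the job is handed in, with the robot touching nothing.
It also fails if it takes over 48 s, if anything falls off the work surface, if the arm or the gripper's body presses on something with over 40 N, if the wrist force passes 120 N, or if a joint passes its speed limit or range.

## Robot

A 7-joint arm with a two-finger parallel gripper is mounted at the origin on the work surface. World frame = base frame: x ahead of the robot, y to its left, z up, the work surface at z = 0. Lengths are in mm, angles in rad, forces in N, time in s.
With the tool pointing down it reaches from about 400 to 875 mm from the base axis. Payload 4.4 kg.
Tool frame: the origin (TCP) lies midway between the tips of the shut fingers; the grasp point (between the pads) lies 19 mm behind it; z points along the fingers, y is the direction in which the jaws open and shut (so a half turn about z gives the same grasp; the last joint's range is limited). The gripper opens to 85 mm and grips with 20 to 120 N. Pads are 22 mm wide; open, the fingers measure 114 mm over their backs; the gripper's body (76 mm by 85 mm) begins 54 mm behind the grasp point. The pads swing forward as they close: fully open they stand 13 mm farther back than shut.
Start: joints at [-0.066, 0.628, 0.038, 1.517, -0.027, 0.996, -0.02], TCP at [650.014, 0.027, 231.313] pointing down, gripper open.
Joint ranges: [-3.06, 3.06], [-0.37, 2.12], [-1.25, 1.32], [0.18, 2.47], [-1.1, 4.24], [0.23, 1.98], [-2.94, 2.94]. Speed limits (rad/s): [2.57, 2.57, 3.14, 3.14, 3.14, 3.14, 3.14].

## Interface

Orientations are given as a rotation vector (axis times angle).
In Python, from workcell import telemetry, cams, manip, find_in, landmark_of gives the robot as it stands. The module is installed in compiled form; this text tells all that it offers.
- The arm moves only by the tool apply_moves, never from a script. Its argument "commands" is text: rows parted by semicolons, each of 7 numbers parted by spaces: the opening in per cent of the stroke, from 0 (shut) to 100 (fully open), then the shift along the tool's x, y, z in m, then the turn, a rotation vector about the tool's x, y, z in degrees. In form: jaw dx dy dz ax ay az; .... A call has 1 to 12 rows; each row shifts and turns the commanded pose from where the row before left it, along the tool's axes as they then stand; what a row does not reach is not made up. A row lasts 1/10 s, in which the tool goes at most 50 mm and 8.59 degrees, less where a joint would pass 70% of its speed; a pose out of reach is approached as far as the arm can. A call with a gripper value outside its range is refused whole. The fingers move at their own pace and stop on an object; the grip force is fixed at half the most. Time passes only in rows, so rows that do not move let the fingers close. It gives the time, the measured TCP pose, the force and the opening at its end, in the units of the state.
- telemetry.get_obs(): the state, without advancing time (a new reading comes with each control period).
- cams.grab_frame(name): name is "scene" or "side" or "wrist"; returns a dict with "image" (384x512x3 uint8, red, green, blue), "z_map" (384x512 float32, mm along the optical axis (not along the pixel's ray), 0 where there is no reading), "K" (3x3 intrinsics, pixels), "world_from_camera" (4x4, takes a point from camera to world coordinates); the wrist camera has in their place "mount" (4x4, takes a point from camera to tool coordinates, whose origin is the TCP and whose axes are the flange's). Camera axes: x right, y down, z forward; pixel columns grow to the right and rows downward; lengths in mm; the calibration is good to about 2 mm. A picture is of the moment at which its call begins: read the wrist's pose just before it.
- manip.finish_job(): hands the job in, once; it reports no verdict.
Trained networks look in a picture, given as the dict that the camera call returned (one of the last four; its "shot" number tells which), for a name from the list of things; names that differ only in an ending like _2 or _b are one class to them, and where a whole thing is asked for, a point or a joint stands for the part that bears it (a point fixed in the world has none). Each returns a list of dicts, best first, with "p" (0 to 1); they miss things now and then, are a little off and sometimes report something else, mostly with a low value. They report only what shows in the picture. A call takes as long as a camera call.
- find_in(picture, label): "extent" ([left, top, width, height] in pixels, round what is visible of it).
- landmark_of(picture, label): "centre" ([row, column] in pixels: a listed point, or the origin of a listed thing).
The state is a dict: "t": time; "qpos": joint angles; "joint_velocities": joint speeds; "tau": joint torques, N m; "tool_pos": TCP position; "tcp_rot": TCP orientation; "ft_force": force on the tool from outside, world axes, zero at the start; "ft_torque": the same for the moment, N m; "width": opening from 0.0 (shut) to 1.0 (fully open).
Only numpy, scipy, OpenCV 4.12 (cv2) and the standard library are available. Lean on these libraries where they do the work, as an engineer would, in place of code of your own. Each camera call takes 0.05 s, during which the arm holds its last target.

## Working session

There is one attempt and no reset: what is moved stays moved. The work goes in short steps, Python scripts to look and compute and a tool call to move; the robot and the scene stay as the last step left them, time stands still between calls to the robot, and variables do not carry over. Pictures are saved under pics/ and viewed, and the job is handed in when it is done.

Besides the shell and the picture viewer there is one more tool, called as name(argument=value, ...), one argument or row to a line, values as JSON. apply_moves: Moves the arm, as the interface text tells. Its arguments: {"type":"object","properties":{"commands":{"type":"string"}},"required":["commands"]}

```bash
mkdir -p pics
cat > h.py <<'E'
import numpy as np, cv2
from workcell import telemetry, cams, manip, find_in, landmark_of
from scipy.spatial.transform import Rotation as R
def T_of(p,o):
    if 'world_from_camera' in p: return np.array(p['world_from_camera'])
    T=np.eye(4);T[:3,:3]=R.from_rotvec(o['tcp_rot']).as_matrix();T[:3,3]=o['tool_pos'];return T@np.array(p['mount'])
def proj(p,T,X):
    c=np.linalg.inv(T)@np.append(X,1);K=np.array(p['K']);u=K@(c[:3]/c[2]);return u[:2]
def ray(p,T,rc):
    d=T[:3,:3]@np.linalg.inv(p['K'])@np.array([rc[1],rc[0],1.]);return T[:3,3],d
def atz(p,T,rc,z):
    o,d=ray(p,T,rc);return o+d*(z-o[2])/d[2]
def depth(p,T,rc):
    r,c=int(round(rc[0])),int(round(rc[1]));z=p['z_map'][max(r-1,0):r+2,max(c-1,0):c+2];z=z[z>0]
    if len(z)==0:return None
    o,d=ray(p,T,rc);return o+d*np.median(z)
def save(p,n): cv2.imwrite('pics/'+n+'.png',p['image'][:,:,::-1])
E
python3 - <<'E'
from h import *
np.set_printoptions(precision=1,suppress=True)
o=telemetry.get_obs();print(o['t'],o['tool_pos'],o['tcp_rot'],o['ft_force'],o['width'])
for n in ['scene','side','wrist']:
    o=telemetry.get_obs();p=cams.grab_frame(n);T=T_of(p,o);save(p,n+'0');print(n,T[:3,3])
    for l in ['cover_mid','press_front','press_back','press_left','press_right','jar','tape','module']:
        for q in landmark_of(p,l)[:2]:
            print(l,round(q['p'],2),np.array(q['centre']),'z122',atz(p,T,q['centre'],122)[:2],'depth',depth(p,T,q['centre']))
E
```

```text
0.0 [649.4   0.  230.4] [-2.2 -2.2  0. ] [-0.2 -0.3 -0.7] 1.0000675118793236
scene [1565.5 -341.9  937.3]
cover_mid 0.71 [208.3 384.7] z122 [742.7 344.8] depth [644.3 427.   24.5]
cover_mid 0.6 [193.9 293.7] z122 [572.1  86.6] depth [572.5  86.5 122.4]
press_front 0.55 [183.2 287.7] z122 [504.9  89.8] depth [697.9  11.2 270.4]
press_back 0.81 [207.  302.3] z122 [649.3  87.1] depth [660.6  81.8 132.1]
press_left 0.58 [194.2 322.2] z122 [605.5 180.6] depth [614.4 175.8 129.6]
press_right 0.55 [191.4 269. ] z122 [530.6   9.1] depth [534.5   7.8 125.1]
jar 0.69 [216.5 343.8] z122 [737.4 196.1] depth [639.5 259.8  25.5]
jar 0.46 [205.9 298.4] z122 [639.6  76.9] depth [648.2  73.  129.6]
tape 0.72 [260.6 308.2] z122 [879.6   9.5] depth [854.1  22.5  91.7]
tape 0.51 [206.9 385.6] z122 [737.2 351.7] depth [646.2 427.9  32.4]
module 0.92 [217.5 291.1] z122 [687.9  31.8] depth [650.5  47.7  87.3]
module 0.61 [214.  134.9] z122 [ 507.9 -451.3] depth [ 394.9 -463.    34.9]
side [  483.9 -1012.1  1042.2]
cover_mid 0.75 [167.8 267.7] z122 [571.3 105.8] depth [571.3 105.5 122.2]
cover_mid 0.67 [348
[... 549 characters left out ...]
 -544.1] depth [ 607.5 -493.    21.6]
jar 0.22 [136.  273.2] z122 [605.9 288.3] depth [577.7 -12.5 334.9]
tape 0.68 [199. 322.] z122 [727.3 -59.6] depth [760.3  69.6  -2.8]
module 0.72 [200.4 269.6] z122 [564.8 -53.3] depth [568.3 -10.7  81.1]
wrist [650.4  75.6 374.1]
press_front 0.64 [ 96. 203.] z122 [602.  83.] depth [602.3  83.  123.2]
press_front 0.57 [69.1 80.4] z122 [501.  104.2] depth [505.1 103.4 129. ]
press_right 0.63 [194.2 161.7] z122 [557.5  -5.4] depth [559.8  -3.5 128.1]
jar 0.59 [ 88.  177.9] z122 [581.1  89.4] depth [581.2  89.4 122.7]
module 0.9 [ 95.6 203.4] z122 [602.4  83.3] depth [602.6  83.3 123.1]
module 0.46 [ 87.9 176.4] z122 [579.8  89.5] depth [580.1  89.4 123.1]
```

Run:
```python
import cv2
a=cv2.imread('pics/scene0.png');b=cv2.imread('pics/wrist0.png');c=cv2.imread('pics/side0.png')
cv2.imwrite('pics/s0c.png',cv2.resize(a[130:330,180:420],None,fx=3,fy=3))
cv2.imwrite('pics/d0c.png',cv2.resize(c[100:250,170:370],None,fx=4,fy=4))
```

```text
(no output)
```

View pics/s0c.png

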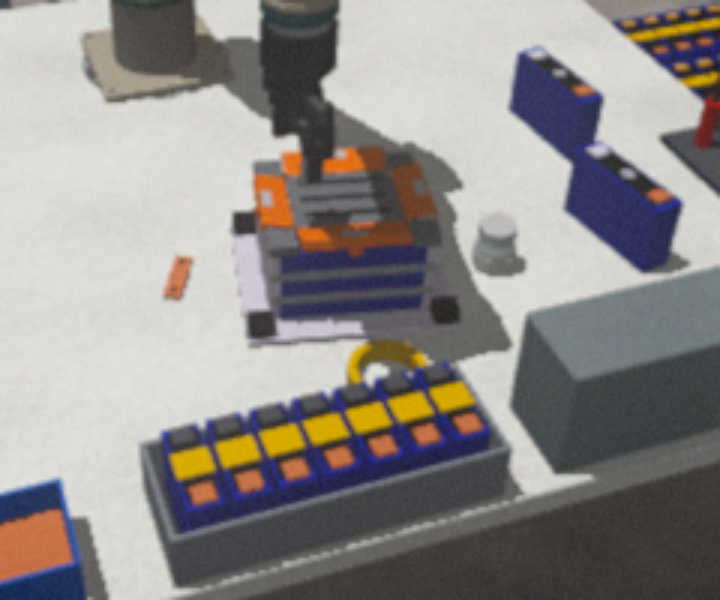

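View pics/d0c.png

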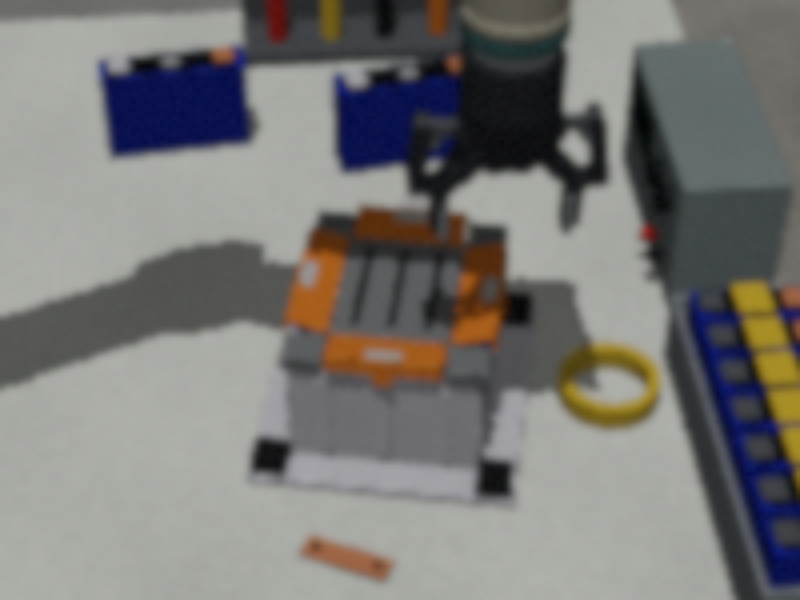

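View pics/wrist0.png

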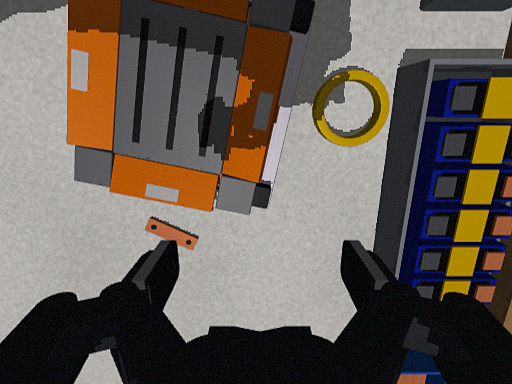

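View pics/scene0.png

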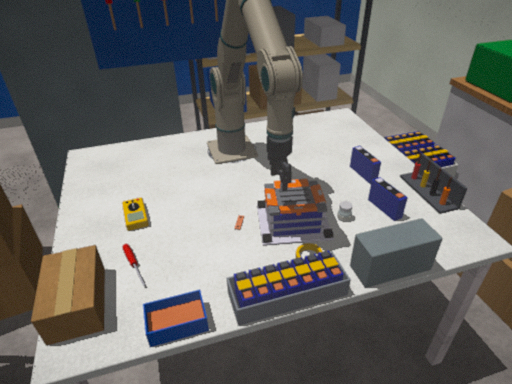

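The pictures agree: the patches in the wrist image are front (70,80), right (192,162) and back (111,263), with the module yawed about -12°. I'll lift, align the tool with the module, and get a view of all four patches.

apply_moves(
  commands="0 0.024 -0.027 -0.033 0 0 0; 0 0.024 -0.027 -0.033 0 0 0; 0 0.024 -0.027 -0.033 0 0 0; 0 0 0 0 0 0 6; 0 0 0 0 0 0 6; 0 0 0 0 0 0 0; 0 0 0 0 0 0 0; 0 0 0 0 0 0 0",
)

```text
t: 2.15
tool_pos: [569.0, 71.9, 330.0]
tcp_rot: [-2.44, -1.979, 0.001]
ft_force: [-0.6, 0.3, -0.0]
width: 0.002
```

Run:
```python
from h import *
np.set_printoptions(precision=1,suppress=True)
o=telemetry.get_obs();print(o['t'],o['tool_pos'],R.from_rotvec(o['tcp_rot']).as_matrix(),o['ft_force'],o['width'])
p=cams.grab_frame('wrist');T=T_of(p,o);save(p,'w1');print(T[:3,3])
import pickle;pickle.dump((p,T),open('w1.pkl','wb'))
for l in ['cover_mid','press_front','press_back','press_left','press_right','module']:
    for q in landmark_of(p,l)[:2]:
        print(l,round(q['p'],2),np.array(q['centre']),'z122',atz(p,T,q['centre'],122)[:2],'depth',depth(p,T,q['centre']))
```

```text
2.15 [569.   71.9 330. ] [[ 0.2  1.  -0. ]
 [ 1.  -0.2 -0. ]
 [-0.  -0.  -1. ]] [-0.6  0.3 -0. ] 0.0019071874487233069
[584.9 145.8 472.8]
cover_mid 0.72 [154.4 264.6] z122 [579.  86.] depth [579.   86.3 123.9]
press_front 0.92 [154.9 205.4] z122 [505.4 100.9] depth [507.2 101.9 130. ]
press_back 0.73 [153.4 328.7] z122 [658.6  70.6] depth [656.8  72.5 130.8]
press_left 0.76 [ 80.7 266.4] z122 [598.5 170.9] depth [598.3 170.4 128.5]
press_right 0.57 [223.3 265.5] z122 [561.2  -7.1] depth [561.6  -4.2 128.6]
module 0.59 [140.8 261.5] z122 [578.6 103.6] depth [578.6 103.6 122.6]
```

View pics/w1.png

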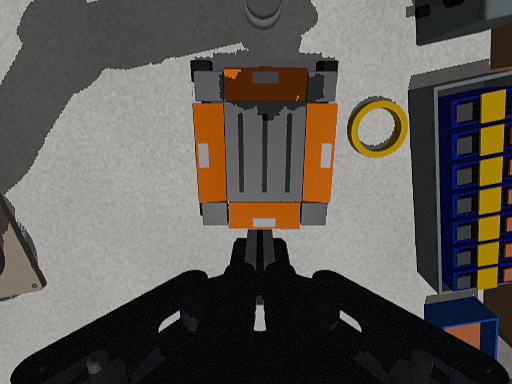

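All four patches show: front (155,204), left (77,265), back (154,326), right (222,264). Next I refine them by patch pixels and depth.

```bash
cat > ang.py <<'E'
from h import *
def measure(p,T,seeds):
    im=cv2.cvtColor(p['image'],cv2.COLOR_RGB2HSV);out={}
    for k,(r,c) in seeds.items():
        m=np.zeros(im.shape[:2],np.uint8)
        w=im[r-9:r+10,c-15:c+16]
        m[r-9:r+10,c-15:c+16]=((w[...,1]<90)&(w[...,2]>60)).astype(np.uint8)
        n,l,s,ce=cv2.connectedComponentsWithStats(m)
        i=1+np.argmin([abs(ce[j][1]-r)+abs(ce[j][0]-c)-0.05*s[j][4] for j in range(1,n)])
        rc=(ce[i][1],ce[i][0]);rr,cc=np.where(l==i)
        P=[]
        for a,b in zip(rr,cc):
            z=p['z_map'][a,b]
            if z>0:
                o,d=ray(p,T,(a,b));P.append(o+d*z)
        out[k]=(rc,s[i],np.median(P,0)); print(k,np.array(rc),s[i],np.mean(P,0))
    return out
E
python3 - <<'E'
from ang import *
import pickle
np.set_printoptions(precision=2,suppress=True)
p,T=pickle.load(open('w1.pkl','rb'))
o=measure(p,T,dict(front=(155,204),left=(77,265),back=(154,326),right=(222,264)))
f,l,b,r=[o[k][2] for k in('front','left','back','right')]
print('mid',(f+b)/2,(l+r)/2,'len',np.linalg.norm(b-f),np.linalg.norm(l-r),'yaw',np.degrees(np.arctan2(*(b-f)[1::-1])),np.degrees(np.arctan2(-(l-r)[0],(l-r)[1])))
# panel plane height
for rc in [(150,255),(150,275),(120,278),(180,250),(115,252)]: print(rc,depth(p,T,rc))
E
```

```text
front [155.11 203.16] [198 146  11  19 183] [504.48 102.17 130.14]
left [ 76.97 265.37] [253  72  26  11 268] [597.85 174.46 129.74]
back [154.03 325.87] [321 145  11  19 188] [653.5   72.11 129.54]
right [221.96 263.67] [253 218  23   9 201] [559.59  -1.98 128.1 ]
mid [578.97  87.06 129.88] [578.68  86.33 128.88] len 151.99658458174042 180.47269845459684 yaw -11.403866594317426 -12.267116036416697
(150, 255) [568.28  94.06 122.51]
(150, 275) [592.92  88.88 122.53]
(120, 278) [603.48 124.08 122.09]
(180, 250) [553.68  57.18 122.37]
(115, 252) [573.67 136.39 122.47]
```

apply_moves(
  commands="0 0.003 -0.014 0.032 0 0 0; 0 0.003 -0.014 0.032 0 0 0; 0 0.003 -0.014 0.032 0 0 0; 0 0.003 -0.014 0.032 0 0 0; 0 0.003 -0.014 0.032 0 0 0; 0 0.001 -0.001 0.028 0 0 0; 0 0 0 0 0 0 0; 0 0 0 0 0 0 0; 0 0 0 0 0 0 0",
)

```text
t: 3.4
tool_pos: [504.5, 102.4, 143.8]
tcp_rot: [2.441, 1.975, 0.004]
ft_force: [-0.2, 0.3, -0.3]
width: 0.001
```

```bash
cat > st.py <<'E'
from h import *
np.set_printoptions(precision=2,suppress=True)
def tm():
    o=telemetry.get_obs();d=np.array(o['tool_pos'])-[578.8,86.7,0];M=R.from_rotvec(o['tcp_rot']).as_matrix()
    a=np.radians(-11.8);ex=np.array([np.cos(a),np.sin(a),0]);ey=np.array([-np.sin(a),np.cos(a),0])
    print('t',o['t'],'mod',d@ex,d@ey,'z',d[2],'F',np.array(o['ft_force']),'toolx ang in module',np.degrees(np.arctan2(M[:,0]@ey,M[:,0]@ex)),'tilt',M[:2,2],'q7',o['qpos'][6]);return o
E
python3 -c "
from st import *
tm()
p=cams.grab_frame('side');save(p,'sd1');cv2.imwrite('pics/sd1c.png',cv2.resize(p['image'][110:230,200:340,::-1],None,fx=5,fy=5))"
```

```text
t 3.4 mod -75.92913962304374 0.15973339515301574 z 143.777658180736 F [-0.25  0.34 -0.27] toolx ang in module 89.76613771057107 tilt [0. 0.] q7 -0.40823408061073607
```

View pics/sd1c.png

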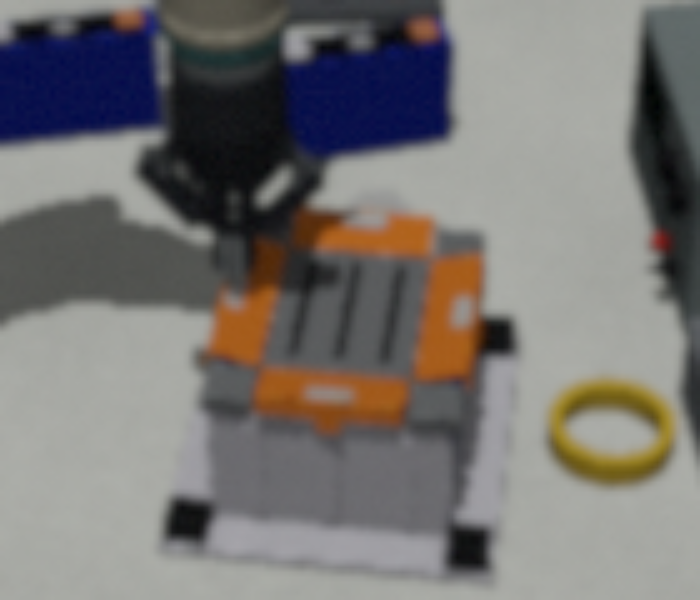

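apply_moves(
  commands="0 0 -0.0015 0.008 0 0 0; 0 0 0 0.002 0 0 0; 0 0 0 0.002 0 0 0; 0 0 0 0.002 0 0 0; 0 0 0 0 0 0 0",
)

```text
t: 3.95
tool_pos: [500.7, 102.9, 128.3]
tcp_rot: [-2.441, -1.977, 0.002]
ft_force: [-0.5, 0.1, 2.4]
width: 0.001
```

apply_moves(
  commands="0 0 0 0.001 0 0 0; 0 0 0 0.001 0 0 0; 0 0 0 0 0 0 0",
)

```text
t: 4.25
tool_pos: [501.8, 102.7, 126.2]
tcp_rot: [2.441, 1.977, 0.001]
ft_force: [1.0, -0.0, 0.5]
width: 0.004
```

apply_moves(
  commands="0 0 0 0.001 0 0 0; 0 0 0 0.001 0 0 0; 0 0 0 0 0 0 0",
)

```text
t: 4.55
tool_pos: [501.6, 102.7, 124.1]
tcp_rot: [2.441, 1.977, 0.0]
ft_force: [1.1, -0.7, 0.4]
width: -0.001
```

apply_moves(
  commands="0 0 0 0.001 0 0 0; 0 0 0 0.001 0 0 0; 0 0 0 0 0 0 0",
)

```text
t: 4.85
tool_pos: [501.4, 102.7, 122.1]
tcp_rot: [-2.441, -1.977, 0.0]
ft_force: [-0.3, -0.5, -0.3]
width: 0.003
```

```bash
python3 -c "
from st import *
tm()
p=cams.grab_frame('side');save(p,'sd2');cv2.imwrite('pics/sd2c.png',cv2.resize(p['image'][110:230,200:340,::-1],None,fx=5,fy=5))"
```

```text
t 4.85 mod -79.02014617467908 -0.13441810251833747 z 122.14103904328532 F [-0.32 -0.49 -0.28] toolx ang in module 89.79750596524904 tilt [-0. -0.] q7 -0.406944084807919
```

View pics/sd2c.png

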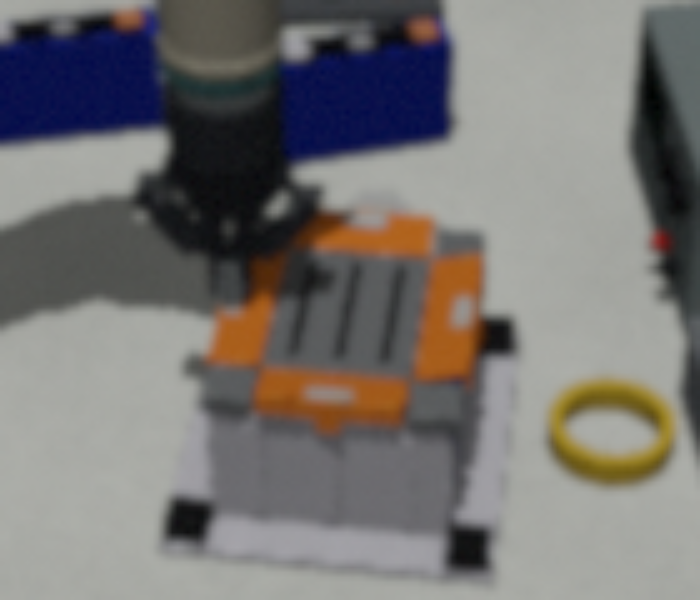

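apply_moves(
  commands="0 0 0 0.001 0 0 0; 0 0 0 0 0 0 0",
)

```text
t: 5.1
tool_pos: [501.5, 102.8, 122.0]
tcp_rot: [2.442, 1.977, 0.001]
ft_force: [-1.9, -0.7, 7.8]
width: 0.003
```

apply_moves(
  commands="0 0 0 0.001 0 0 0; 0 0 0 0 0 0 0",
)

```text
t: 5.3
tool_pos: [501.6, 102.8, 121.9]
tcp_rot: [2.441, 1.977, 0.001]
ft_force: [-3.1, -0.7, 15.8]
width: 0.0
```

apply_moves(
  commands="0 0 0 -0.025 0 0 0; 0 0.0305 0.0263 0 0 0 0; 0 0.0305 0.0263 0 0 0 0; 0 0.0305 0.0263 0 0 0 0; 0 0 0 0 0 0 -8.2; 0 0 0 0 0 0 -8.2; 0 0 0 0 0 0 -8.2; 0 0 0 0 0 0 -8.2; 0 0 0 0 0 0 -8.2; 0 0 0 0 0 0 -8.2",
)

```text
t: 6.3
tool_pos: [597.5, 175.7, 145.2]
tcp_rot: [-1.389, -2.818, 0.0]
ft_force: [0.4, 0.1, -0.3]
width: 0.004
```

apply_moves(
  commands="0 0 0 0 0 0 -8.2; 0 0 0 0 0 0 -8.2; 0 0 0 0 0 0 -8.2; 0 0 0 0 0 0 -8.2; 0 0 0 0 0 0 -8.2; 0 0 0 0 0 0 0; 0 0 0 0 0 0 0",
)

```text
t: 7.0
tool_pos: [597.6, 175.6, 145.2]
tcp_rot: [-0.329, -3.124, -0.0]
ft_force: [-0.5, -0.0, -0.2]
width: -0.002
```

```bash
python3 -c "
from st import *
tm()
p=cams.grab_frame('side');save(p,'sd3');cv2.imwrite('pics/sd3c.png',cv2.resize(p['image'][110:230,200:340,::-1],None,fx=5,fy=5))"
```

```text
t 7.0 mod 0.20268428095005667 90.87382517945504 z 145.15475793133356 F [-0.51 -0.03 -0.23] toolx ang in module 179.78640333273927 tilt [-0.  0.] q7 0.7375474588950287
```

View pics/sd3c.png

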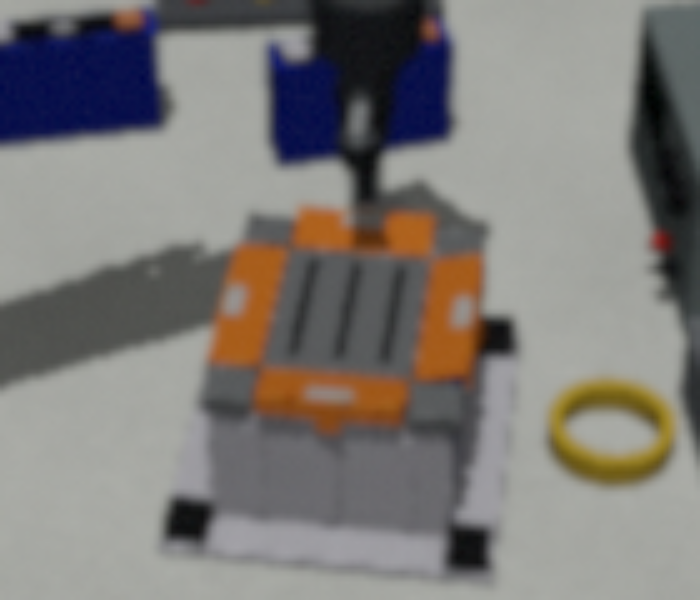

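apply_moves(
  commands="0 0 0.001 0.009 0 0 0; 0 0 0 0.002 0 0 0; 0 0 0 0.002 0 0 0; 0 0 0 0.002 0 0 0; 0 0 0 0 0 0 0",
)

```text
t: 7.55
tool_pos: [597.7, 177.1, 130.4]
tcp_rot: [-0.323, -3.125, -0.0]
ft_force: [0.4, 0.6, 1.2]
width: -0.002
```

apply_moves(
  commands="0 0 0 0.001 0 0 0; 0 0 0 0.001 0 0 0; 0 0 0 0.001 0 0 0; 0 0 0 0 0 0 0",
)

```text
t: 7.95
tool_pos: [597.8, 177.5, 127.4]
tcp_rot: [0.322, 3.125, 0.002]
ft_force: [-1.1, 1.7, 2.3]
width: -0.0
```

apply_moves(
  commands="0 0 0 0.001 0 0 0; 0 0 0 0.001 0 0 0; 0 0 0 0.001 0 0 0; 0 0 0 0 0 0 0",
)

```text
t: 8.35
tool_pos: [597.7, 175.9, 123.7]
tcp_rot: [-0.324, -3.124, 0.002]
ft_force: [-0.4, -0.6, 0.1]
width: -0.001
```

apply_moves(
  commands="0 0 0 0.001 0 0 0; 0 0 0 0.001 0 0 0; 0 0 0 0 0 0 0",
)

```text
t: 8.65
tool_pos: [597.9, 176.6, 122.2]
tcp_rot: [-0.323, -3.125, 0.0]
ft_force: [0.8, 0.6, 0.2]
width: -0.003
```

apply_moves(
  commands="0 0 0 0.001 0 0 0; 0 0 0 0.001 0 0 0; 0 0 0 0 0 0 0",
)

```text
t: 8.95
tool_pos: [598.0, 176.7, 122.0]
tcp_rot: [0.323, 3.124, -0.001]
ft_force: [-2.1, -1.2, 11.1]
width: 0.002
```

apply_moves(
  commands="0 0 0 -0.024 0 0 0; 0 0 0 0 0 0 8.2; 0 0 0 0 0 0 8.2; 0 0 0 0 0 0 8.2; 0 0 0 0 0 0 8.2; 0 0 0 0 0 0 8.2; 0 0 0 0 0 0 8.2; 0 0 0 0 0 0 8.2; 0 0 0 0 0 0 8.2; 0 0 0 0 0 0 8.2; 0 0 0 0 0 0 8.2; 0 0 0 0 0 0 8.2",
)

```text
t: 10.15
tool_pos: [597.7, 177.0, 144.2]
tcp_rot: [-2.447, -1.97, -0.0]
ft_force: [0.3, -0.5, 0.1]
width: 0.002
```

apply_moves(
  commands="0 -0.0306 0.0258 0 0 0 0; 0 -0.0306 0.0258 0 0 0 0; 0 -0.0306 0.0258 0 0 0 0; 0 0 0 0 0 0 0; 0 0 0 0 0 0 0",
)

```text
t: 10.65
tool_pos: [654.6, 69.6, 144.0]
tcp_rot: [-2.444, -1.974, 0.001]
ft_force: [-0.3, 0.3, -0.7]
width: -0.001
```

```bash
python3 -c "
from st import *
tm()
p=cams.grab_frame('side');save(p,'sd4');cv2.imwrite('pics/sd4c.png',cv2.resize(p['image'][110:230,200:340,::-1],None,fx=5,fy=5))"
```

```text
t 10.65 mod 77.64757515881739 -1.2341793372528875 z 143.99853801705686 F [-0.35  0.31 -0.66] toolx ang in module 89.64947744987597 tilt [-0. -0.] q7 -0.31656496797638833
```

View pics/sd4c.png

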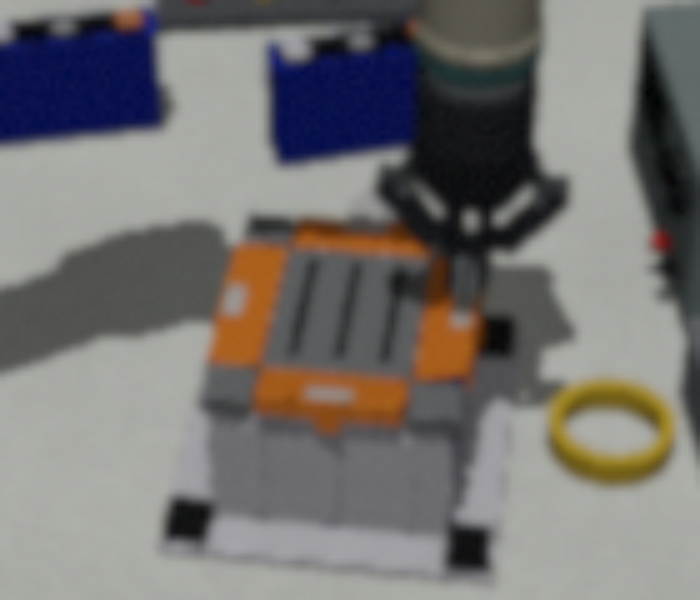

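apply_moves(
  commands="0 0.001 0.001 0.008 0 0 0; 0 0 0 0.002 0 0 0; 0 0 0 0.002 0 0 0; 0 0 0 0.002 0 0 0; 0 0 0 0 0 0 0",
)

```text
t: 11.2
tool_pos: [655.5, 72.5, 130.3]
tcp_rot: [-2.44, -1.978, -0.0]
ft_force: [-0.9, -0.2, -0.0]
width: 0.003
```

apply_moves(
  commands="0 0 0 0.001 0 0 0; 0 0 0 0.001 0 0 0; 0 0 0 0.001 0 0 0; 0 0 0 0 0 0 0",
)

```text
t: 11.6
tool_pos: [656.0, 72.2, 127.4]
tcp_rot: [2.441, 1.977, 0.002]
ft_force: [-0.4, 1.7, 2.1]
width: -0.001
```

apply_moves(
  commands="0 0 0 0.001 0 0 0; 0 0 0 0.001 0 0 0; 0 0 0 0.001 0 0 0; 0 0 0 0 0 0 0",
)

```text
t: 12.0
tool_pos: [655.0, 70.8, 123.6]
tcp_rot: [-2.442, -1.976, 0.003]
ft_force: [0.1, 0.1, 0.5]
width: 0.001
```

apply_moves(
  commands="0 0 0 0.001 0 0 0; 0 0 0 0.001 0 0 0; 0 0 0 0 0 0 0",
)

```text
t: 12.3
tool_pos: [655.6, 71.5, 122.2]
tcp_rot: [2.442, 1.977, -0.0]
ft_force: [0.9, -1.0, 0.3]
width: -0.001
```

apply_moves(
  commands="0 0 0 0.001 0 0 0; 0 0 0 0.001 0 0 0; 0 0 0 0 0 0 0",
)

```text
t: 12.6
tool_pos: [655.7, 71.5, 122.0]
tcp_rot: [2.441, 1.977, 0.001]
ft_force: [-3.5, -1.3, 11.1]
width: 0.0
```

```bash
python3 -c "
from st import *
tm()"
```

```text
t 12.6 mod 78.37829356812044 0.8794309273647863 z 122.02263203489908 F [-3.49 -1.34 11.1 ] toolx ang in module 89.79226688061738 tilt [ 0. -0.] q7 -0.3158419341456049
```

apply_moves(
  commands="0 0 0 -0.024 0 0 0; 0 -0.0308 -0.0261 0 0 0 0; 0 -0.0308 -0.0261 0 0 0 0; 0 -0.0308 -0.0261 0 0 0 0; 0 0 0 0 0 0 -8.2; 0 0 0 0 0 0 -8.2; 0 0 0 0 0 0 -8.2; 0 0 0 0 0 0 -8.2; 0 0 0 0 0 0 -8.2; 0 0 0 0 0 0 -8.2; 0 0 0 0 0 0 -8.2",
)

```text
t: 13.7
tool_pos: [559.9, -2.5, 144.3]
tcp_rot: [1.184, 2.91, 0.0]
ft_force: [1.0, 0.2, 0.1]
width: -0.002
```

apply_moves(
  commands="0 0 0 0 0 0 -8.2; 0 0 0 0 0 0 -8.2; 0 0 0 0 0 0 -8.2; 0 0 0 0 0 0 -8.2; 0 0 0 0 0 0 0; 0 0 0 0 0 0 0",
)

```text
t: 14.3
tool_pos: [559.8, -2.6, 144.3]
tcp_rot: [-0.329, -3.124, -0.0]
ft_force: [0.0, 0.1, -0.3]
width: 0.005
```

```bash
python3 -c "
from st import *
tm()
p=cams.grab_frame('side');save(p,'sd5');cv2.imwrite('pics/sd5c.png',cv2.resize(p['image'][110:230,200:340,::-1],None,fx=5,fy=5))"
```

```text
t 14.3 mod -0.30393389841238805 -91.27519504461665 z 144.2563741919387 F [ 0.02  0.06 -0.31] toolx ang in module 179.7859937993275 tilt [-0.  0.] q7 0.9691426532057841
```

View pics/sd5c.png

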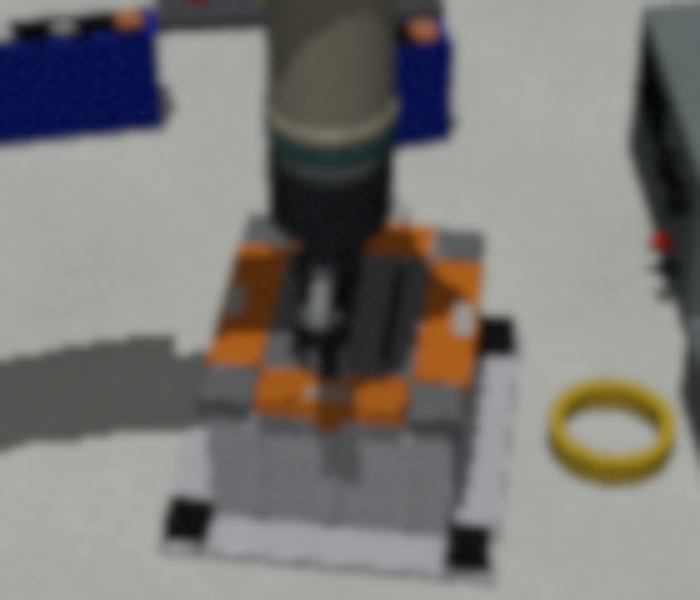

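apply_moves(
  commands="0 0 -0.001 0.008 0 0 0; 0 0 0 0.002 0 0 0; 0 0 0 0.002 0 0 0; 0 0 0 0.002 0 0 0; 0 0 0 0 0 0 0",
)

```text
t: 14.85
tool_pos: [559.5, -3.3, 130.0]
tcp_rot: [-0.323, -3.124, 0.0]
ft_force: [0.4, -0.3, 0.9]
width: 0.003
```

apply_moves(
  commands="0 0 0 0.001 0 0 0; 0 0 0 0.001 0 0 0; 0 0 0 0.001 0 0 0; 0 0 0 0 0 0 0",
)

```text
t: 15.25
tool_pos: [559.8, -3.5, 127.5]
tcp_rot: [0.323, 3.125, -0.0]
ft_force: [-0.7, -0.5, 3.2]
width: -0.001
```

apply_moves(
  commands="0 0 0 0.001 0 0 0; 0 0 0 0.001 0 0 0; 0 0 0 0.001 0 0 0; 0 0 0 0 0 0 0",
)

```text
t: 15.65
tool_pos: [559.4, -3.2, 123.9]
tcp_rot: [-0.323, -3.124, -0.001]
ft_force: [0.2, 0.1, -0.5]
width: -0.002
```

apply_moves(
  commands="0 0 0 0.001 0 0 0; 0 0 0 0.001 0 0 0; 0 0 0 0 0 0 0",
)

```text
t: 15.95
tool_pos: [559.6, -3.2, 122.2]
tcp_rot: [-0.323, -3.125, -0.0]
ft_force: [-1.4, -0.3, -0.5]
width: 0.004
```

apply_moves(
  commands="0 0 0 0.001 0 0 0; 0 0 0 0.001 0 0 0; 0 0 0 0 0 0 0",
)

```text
t: 16.25
tool_pos: [559.7, -3.3, 121.9]
tcp_rot: [0.323, 3.124, -0.001]
ft_force: [-3.9, -0.7, 14.5]
width: -0.002
```

apply_moves(
  commands="0 0 0 -0.03 0 0 0; 0 0 0 -0.045 0 0 0; 0 0 0 -0.045 0 0 0; 0 0 0 -0.045 0 0 0; 0 0 0 -0.045 0 0 0; 0 0 0 0 0 0 8.2; 0 0 0 0 0 0 8.2; 0 0 0 0 0 0 8.2; 0 0 0 0 0 0 8.2; 0 0 0 0 0 0 8.2; 0 0 0 0 0 0 8.2; 0 0 0 0 0 0 8.2",
)

```text
t: 17.45
tool_pos: [559.4, -3.3, 330.2]
tcp_rot: [-1.791, -2.581, 0.0]
ft_force: [-0.1, 0.0, -0.0]
width: 0.003
```

apply_moves(
  commands="0 0 0 0 0 0 8.2; 0 0 0 0 0 0 8.2; 0 0 0 0 0 0 8.2; 0 0 0 0 0 0 8.2; 0 0.038 -0.003 0 0 0 0; 0 0.038 -0.003 0 0 0 0; 0 0 0 0 0 0 0; 0 0 0 0 0 0 0; 0 0 0 0 0 0 0",
)

```text
t: 18.35
tool_pos: [569.4, 71.0, 330.1]
tcp_rot: [2.442, 1.975, -0.001]
ft_force: [-0.4, 0.5, 0.4]
width: 0.0
```

Run:
```python
from st import *
from ang import measure
o=tm()
p=cams.grab_frame('wrist');T=T_of(p,o);save(p,'w9')
import pickle;pickle.dump((p,T),open('w9.pkl','wb'))
for l in ['press_front','press_back','press_left','press_right']:
    for q in landmark_of(p,l)[:1]: print(l,q['p'],np.array(q['centre']),depth(p,T,q['centre']))
try: measure(p,T,dict(front=(155,204),left=(77,265),back=(154,326),right=(222,264)))
except Exception as e: print(e)
p=cams.grab_frame('side');cv2.imwrite('pics/sd9c.png',cv2.resize(p['image'][110:260,200:360,::-1],None,fx=4,fy=4))
```

```text
t 18.35 mod -5.947158070302041 -17.31748323522074 z 330.1482380335131 F [-0.36  0.46  0.4 ] toolx ang in module 89.72982450145649 tilt [-0. -0.] q7 -0.4451593286094902
press_front 0.56 [152.3 204.8] [506.4  103.44 123.48]
press_back 0.84 [152.6 324.8] [654.3   71.39 122.68]
press_left 0.88 [ 74.8 263.5] [597.2  176.66 122.62]
press_right 0.9 [222.8 262.7] [557.89  -6.4  122.7 ]
front [154.9  202.92] [198 146  11  19 178] [503.12 100.7  123.02]
left [ 76. 264.] [252  71  25  11 275] [597.46 175.25 122.9 ]
back [154.03 324.63] [320 145  11  19 179] [653.76  69.65 123.04]
right [220.  263.5] [253 216  22   9 198] [559.83  -2.46 123.02]
```

View pics/w9.png

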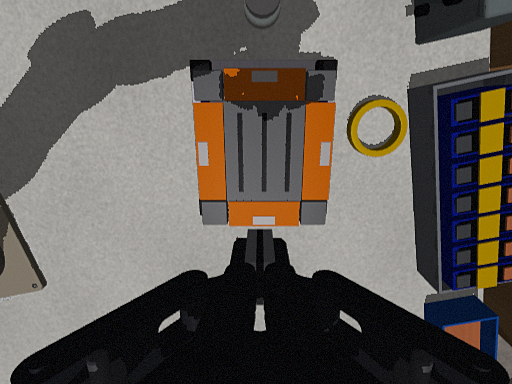

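View pics/sd9c.png

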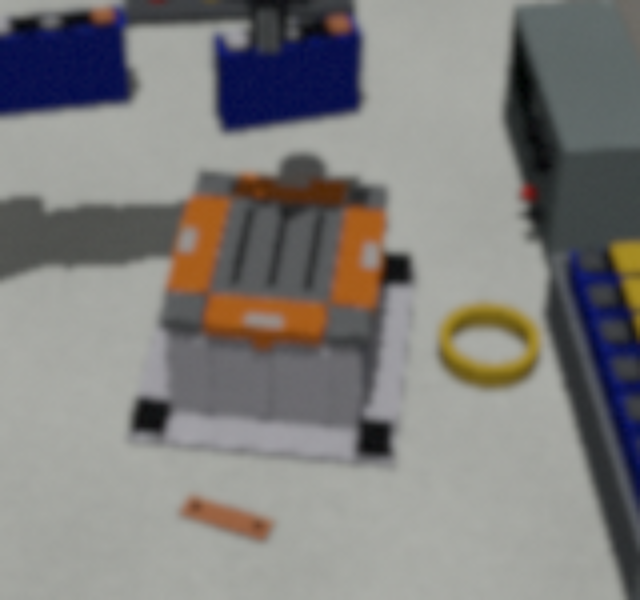

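All four patches now read about 123 mm, the panel's height within calibration (the panel read 122.4). They sit at (155,203), (76,264), (154,325) and (220,263). The jar, tape and busbar haven't moved, and the hand is clear.

```bash
python3 -c "
from h import *
print(manip.finish_job())"
```

```text
the job is handed in; nothing more can be done
None
```

All four orange rim sections are pressed shut and the job is handed in, at about 18.5 s of the 48 s allowed.

- **Pressing:** I used the shut fingertips, going round the rim front, left, back, right. I took each one down in 1–2 mm steps until it met the hard stop at z ≈ 122 mm. The force read at the stops was 11–16 N.
- **Last checks:** in the final wrist view the four press spots measured 122.9–123.0 mm. They started at 128–130 mm, and the grey panel read 122.1–122.5 mm, so they are flush within the 2 mm calibration. The jar, tape and busbar look unmoved. I did not check the cells, meter or screwdriver again after the move, but the hand went nowhere near them. The hand ended 200 mm above the cover with no contact force.
- **Disagreements:** some early network detections were wrong: the side view's cover centre was about 20 mm off, and several low-confidence hits were not the right thing. I used the patch pixels with depth instead, and both midpoints agreed to within 1 mm.

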